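Plug the add-on arm into the dish rack until it is home

TASK

Pick up the blue add-on arm by its block and slide its tongue into the sleeve on the side of the white dish rack. The sleeve drags on the tongue on the way in; keep pushing gently until you feel it come up firmly against the hidden rubber stop, without ramming it, then let go and leave the arm there, fully home. Leave the bowl, the cup and the spoon alone.

Things in the scene. Friction and masses are not known exactly. Their poses are not given: they have to be found in the camera images.
- rack: White plastic dish rack fixed to the shelf. Origin: on the shelf directly under the centre of its sleeve's mouth; x axis: level, from the mouth into the sleeve (the tongue's sliding direction); z up. Three upright plates stand in its body on the -y flank of the sleeve: x 70 to 270 mm, y -204 to -14 mm, up to 182 mm high.
- mouth (a point): Centre of the sleeve's mouth, 24 mm above the shelf; x axis into the sleeve. The sleeve is a blind tube 33 mm wide, 139 mm long, top 36.5 mm above the shelf; channel 25 mm wide, 17 mm high. A flared lip reaches 9 mm out in front of the mouth, 48 mm wide, top 44 mm above the shelf.
- backstop: Closed back end of the sleeve, 131 mm behind the mouth. It carries the hidden rubber stop, whose face waits somewhere 56 to 92 mm behind the mouth; this pose does not tell where. The stop is springy, about 5 N per mm of pushing, and must not bear over 15 N (drag not counted); after release the drag keeps the tongue resting on it.
- prongs: Loose blue plastic add-on arm, 120 to 200 g, standing on the shelf. Origin: underside, under the middle of its grip block; x axis: along the tongue to its nose; z up. Block 36 (x) by 20 (y) by 46 mm high. At the other end, x -54 to -40 mm, a crosspiece 80 mm wide with three upright prongs 53 mm high.
- grip (a point): Place to grip the arm: centre of the grip block, 24 mm above its underside; pinch across y (20 mm).
- tip (a point): Centre of the end of the tongue's nose, 130 mm from the origin along the arm's x, 21 mm above the underside (24 in the sleeve, so the arm rides 3 mm above the shelf). Tongue: x 18 to 130 mm, 22 mm wide, 14 mm high; the last 8 mm are slimmer (17 by 10 mm).
- bowl: Blue ceramic bowl, 100 mm across, 45 mm high; bystander. Origin: centre of its underside.
- cup: Orange plastic cup, 72 mm across, 85 mm high; bystander. Origin: centre of its underside.
- spoon: Steel spoon, 140 mm long, lying; bystander. Origin: underside, about its middle.
- leaf_mid (a point): Spring leaf hidden in the sleeve's roof, 35 mm behind the mouth. It presses down on the tongue, which from there on drags with about 2 to 8 N: fairly steady once past, at most creeping up slowly if the tongue runs askew.
Things that resemble listed ones, but are neither listed nor needed, are in the scene too. Leave any green or red look-alike of the prongs alone.

How it is judged:
By the outcome, as a careful person would: the job done as asked, in the order asked, and still so for the second after the job is handed in, with the robot touching nothing.
It also fails if it takes over 69 s, if anything falls off the work surface, if the arm or the gripper's body presses on something with over 40 N, if the wrist force passes 120 N, or if a joint passes its speed limit or range.

ROBOT

A 6-joint arm with a two-finger parallel gripper is mounted at the origin on the work surface. World frame = base frame: x ahead of the robot, y to its left, z up, the work surface at z = 0. Lengths are in m, angles in rad, forces in N, time in s.
With the tool pointing down it reaches from about 0.375 to 0.825 m from the base axis. Payload 5.5 kg.
Tool frame: the origin (TCP) lies at the very end of the fingers, on their centre line; the grasp point (between the pads) lies 19 mm behind it; x points along the fingers, z is the direction in which the jaws open and shut, and the axes are right-handed (so a half turn about x gives the same grasp; the last joint's range is limited). The gripper opens to 85 mm and grips with 20 to 120 N. Pads are 22 mm wide; open, the fingers measure 114 mm over their backs; the gripper's body (76 mm by 85 mm) begins 54 mm behind the grasp point. The pads swing forward as they close: fully open they stand 13 mm farther back than shut.
Start: joints at [-1.1, 0.314, -0.047, 1.21, 0, 1.571], TCP at [0.272, -0.535, 0.231] pointing down, gripper open.
Joint ranges: [-2.67, 2.67], [-0.69, 1.73], [-1.03, 1.25], [-2.08, 2.16], [-1.42, 1.45], [-3.14, 3.14]. Speed limits (rad/s): [2.39, 2.39, 3.01, 3.14, 3.14, 3.14].

INTERFACE

Orientations are given as a unit quaternion [w, x, y, z].
In Python, from cell import sensors, vision, bot gives the robot as it stands.
- The arm moves only by the tool carry_out, never from a script. Its argument "increments" is a list that holds one entry, the list of rows, each a list of 4 numbers: the shift along the world's x, y, z in m, then the turn about the world's z in rad. A call has 1 to 5 rows; each row is the pose to reach, as a shift and turn from the pose commanded when the call began; what a row does not reach only later rows make up. A row lasts 1/12 s, in which the tool goes at most 41.7 mm and 7.16 degrees, less where a joint would pass 70% of its speed; a pose out of reach is approached as far as the arm can. A call with a gripper value outside its range is refused whole. "fingers" is the opening, from 0 (shut) to 1 (fully open), set as the call begins (left out, the last holds). The fingers move at their own pace and stop on an object; "force" is the grip in N (left out, the last holds). Time passes only in rows, so rows that repeat a pose let the fingers close. It gives the time, the measured TCP pose, the force and the opening at its end, in the units of the state.
- sensors.get_obs(): the state, without advancing time (a new reading comes with each control period).
- vision.get_image(name): name is "scene" or "top" or "wrist"; returns the picture (400x640x3 uint8, red, green, blue); there is no depth.
- vision.camera_info(name): a dict with "fovy" (degrees; the focal length in pixels is half the picture's height over the tangent of half this angle, whatever the lens; pixels are square), "cx", "cy" (the principal point, pixels), "distortion" ([k1, k2, p1, p2, k3] as OpenCV has them; the pictures are not rectified), "pose" (4x4, takes a point from camera to world coordinates). Camera axes: x right, y down, z forward; pixel columns grow to the right and rows downward; lengths in m; the calibration is good to about 2 mm. A picture is of the moment at which its call begins: read the wrist's pose just before it. camera_info takes no time and is no camera call; for the wrist camera it gives the pose at the moment of the call.
- bot.hand_in(): hands the job in, once; it reports no verdict.
The state is a dict: "time_s": time; "joint_pos": joint angles; "qd": joint speeds; "effort": joint torques, N m; "tcp_pos": TCP position; "eef_rot": TCP orientation; "ft_force": force on the tool from outside, world axes, zero at the start; "torque": the same for the moment, N m; "gripper_width": finger opening in m.
Only numpy, scipy, OpenCV 4.12 (cv2) and the standard library are available. Lean on these libraries where they do the work, as an engineer would, in place of code of your own. Each camera call takes 0.05 s, during which the arm holds its last target.

## Working session

There is one attempt and no reset: what is moved stays moved. The work goes in short steps, Python scripts to look and compute and a tool call to move; the robot and the scene stay as the last step left them, time stands still between calls to the robot, and variables do not carry over. Pictures are saved under pics/ and viewed, and the job is handed in when it is done.

Besides the shell and the picture viewer there is one more tool, called after ">>>" as name([rows], argument=value, ...), one row to a line, values as JSON. carry_out: Moves the arm, as the interface text tells. Its arguments: {"type":"object","properties":{"increments":{"type":"array"},"fingers":{"type":"number"},"force":{"type":"number"}},"required":["increments"]}

```bash
ls; mkdir -p pics
python3 - <<'E'
from cell import sensors, vision, bot
import cv2
for n in ("scene","top","wrist"):
    i=vision.camera_info(n); print(n,{k:(v if k!='pose' else [[round(float(a),4) for a in r] for r in v]) for k,v in i.items()})
    cv2.imwrite(f"pics/{n}0.png",vision.get_image(n)[:,:,::-1])
print(sensors.get_obs())
E
```

```text
pics
scene {'fovy': 45.50234342334496, 'cx': 319.9629767730742, 'cy': 196.39102887501966, 'distortion': array([0.03290345, 0.        , 0.        , 0.        , 0.        ]), 'pose': [[-0.54, 0.6918, -0.4795, 1.0757], [0.8416, 0.4383, -0.3155, 0.3552], [-0.0081, -0.5739, -0.8189, 1.0309], [0.0, 0.0, 0.0, 1.0]]}
top {'fovy': 44.663488236621376, 'cx': 313.7431954926155, 'cy': 205.7626196272284, 'distortion': array([-0.02153987,  0.        ,  0.        ,  0.        ,  0.        ]), 'pose': [[0.0076, -0.9826, 0.1853, 0.3034], [-0.9999, -0.0061, 0.0083, -0.0249], [-0.007, -0.1854, -0.9826, 1.1852], [0.0, 0.0, 0.0, 1.0]]}
wrist {'fovy': 65.76770637721108, 'cx': 323.8095502888416, 'cy': 205.21726040631134, 'distortion': array([-0.06108988,  0.        ,  0.        ,  0.        ,  0.        ]), 'pose': [[0.4534, -0.8534, -0.2574, 0.3362], [-0.8913, -0.4348, -0.1283, -0.5019], [-0.0024, 0.2876, -0.9578, 0.3729], [0.0, 0.0, 0.0, 1.0]]}
{'time_s': 0.15, 'joint_pos': array([-1.09999162e+00,  3.14086705e-01, -4.78550726e-02,  1.21022321e+00,
        1.73806172e-06,  1.57080899e+00]), 'qd': array([ 3.51428653e-05, -1.54881421e-03,  3.02245913e-03,  1.26671239e-03,
       -1.65100322e-04,  1.84872249e-03]), 'effort': array([-8.06901371e-04, -5.40041757e+01,  3.40060329e+01,  1.32405249e-02,
        4.93761354e-05, -2.54212011e-05]), 'tcp_pos': array([ 0.271954  , -0.53431192,  0.23061629]), 'eef_rot': array([ 0.60241272,  0.36985033,  0.60323715, -0.36934344]), 'ft_force': array([ 0.80729027, -0.01122938, -0.72549312]), 'torque': array([-0.02572639, -0.05713664,  0.0277504 ]), 'gripper_width': 0.08540743366031696}
```

View pics/scene0.png

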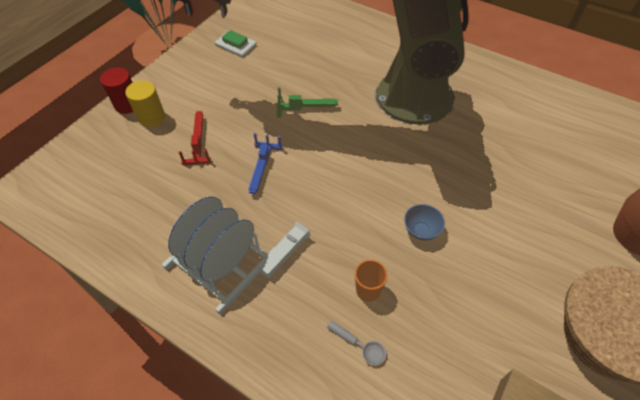

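View pics/top0.png

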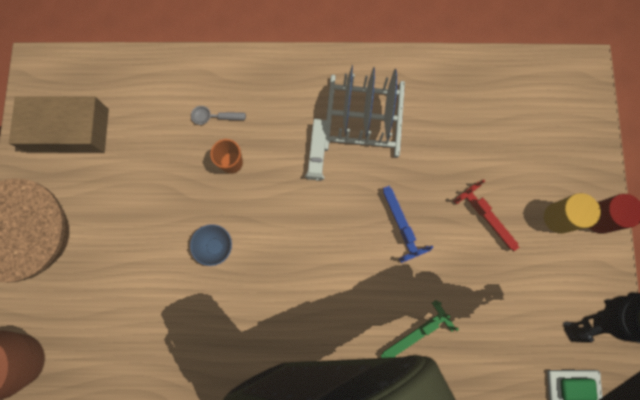

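View pics/wrist0.png

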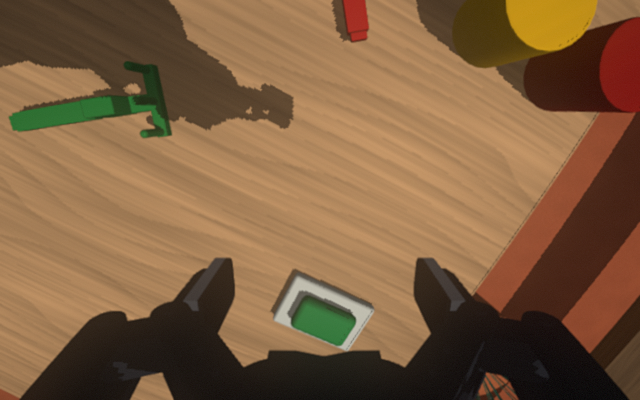

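```bash
cat > h.py <<'E'
import numpy as np, cv2
from cell import sensors, vision, bot
def K(i,h=400):
    f=h/2/np.tan(np.radians(i['fovy'])/2); return np.array([[f,0,i['cx']],[0,f,i['cy']],[0,0,1.]])
def rays(i,px):
    u=cv2.undistortPoints(np.array(px,float).reshape(-1,1,2),K(i),np.array(i['distortion'])).reshape(-1,2)
    P=np.array(i['pose']); d=np.c_[u,np.ones(len(u))]@P[:3,:3].T
    return P[:3,3],d
def plane(i,px,z):
    o,d=rays(i,px); return o+d*((z-o[2])/d[:,2])[:,None]
def proj(i,X):
    P=np.linalg.inv(np.array(i['pose'])); r=cv2.Rodrigues(P[:3,:3])[0]
    return cv2.projectPoints(np.array(X,float).reshape(-1,1,3),r,P[:3,3],K(i),np.array(i['distortion']))[0].reshape(-1,2)
E
python3 - <<'E'
import cv2
t=cv2.imread('pics/top0.png'); s=cv2.imread('pics/scene0.png')
cv2.imwrite('pics/t_c.png',cv2.resize(t[105:275,290:450],None,fx=3.5,fy=3.5,interpolation=cv2.INTER_CUBIC))
cv2.imwrite('pics/s_c.png',cv2.resize(s[120:320,160:330],None,fx=3,fy=3,interpolation=cv2.INTER_CUBIC))
E
```

```text
(no output)
```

View pics/t_c.png

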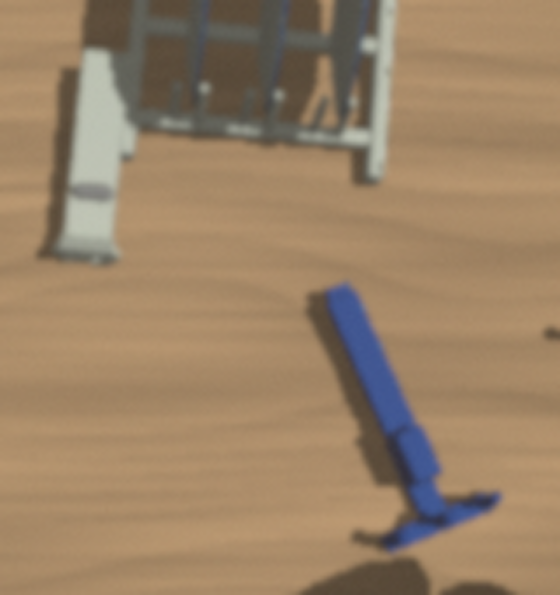

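View pics/s_c.png

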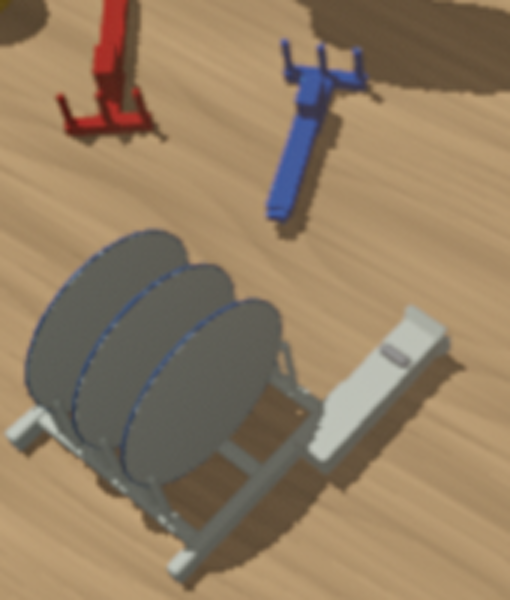

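Run:
```python
from h import *
i=vision.camera_info('top')
c=lambda x,y:(290+x/3.5,105+y/3.5)
nose=plane(i,[c(343,290)],.028)[0]; n2=plane(i,[c(395,420)],.028)[0]
blk=plane(i,[c(418,452)],.046)[0]
print(nose,n2,blk,np.linalg.norm((nose-blk)[:2]),np.degrees(np.arctan2(*(nose-blk)[1::-1])))
lip=plane(i,[c(62,242),c(117,247)],.044);bk=plane(i,[c(85,48),c(126,50)],.0365)
print(lip,bk)
m=lip.mean(0);b=bk.mean(0);print(np.linalg.norm((b-m)[:2]),np.degrees(np.arctan2(*(b-m)[1::-1])))
# scene
i=vision.camera_info('scene')
c=lambda x,y:(160+x/3,120+y/3)
print(plane(i,[c(279,213)],.028)[0],plane(i,[c(309,88)],.046)[0])
print(plane(i,[c(413,310),c(446,335)],.044),plane(i,[c(310,455),c(330,400)],.0365))
```

```text
[ 0.56716859 -0.19559287  0.028     ] [ 0.47604616 -0.2293539   0.028     ] [ 0.45171076 -0.24108219  0.046     ] 0.12409588680939566 21.50398083829115
[[ 5.96297488e-01 -1.50777537e-04  4.40000000e-02]
 [ 5.92963446e-01 -3.81147772e-02  4.40000000e-02]] [[ 0.74035503 -0.01492185  0.0365    ]
 [ 0.73900244 -0.0440495   0.0365    ]]
0.14541726875440908 -4.082592151134913
[ 0.56694997 -0.18690813  0.028     ] [ 0.45055069 -0.23875624  0.046     ]
[[ 0.59417036 -0.0276085   0.044     ]
 [ 0.59945741  0.00794877  0.044     ]] [[ 0.74027101 -0.0237752   0.0365    ]
 [ 0.69381384 -0.03884608  0.0365    ]]
```

>>> carry_out([
  [[0.018,0.03,0,-0.02],[0.036,0.06,0,-0.04],[0.054,0.09,0,-0.06],[0.072,0.12,0,-0.08],[0.09,0.15,0,-0.1]],
], fingers=0.7)

```text
time_s: 0.57
tcp_pos: [0.3625, -0.3832, 0.231]
eef_rot: [0.583, 0.4, 0.583, -0.4]
ft_force: [0.2, -0.8, 0.2]
gripper_width: 0.0598
```

>>> carry_out([
  [[0.018,0.03,0,0],[0.036,0.06,0,0],[0.054,0.09,0,0],[0.072,0.12,0,0],[0.09,0.145,0,0]],
])

```text
time_s: 0.98
tcp_pos: [0.4525, -0.2376, 0.2312]
eef_rot: [0.584, 0.399, 0.584, -0.399]
ft_force: [0.8, -0.6, -0.0]
gripper_width: 0.06
```

>>> carry_out([
  [[0,0,0,0],[0,0,0,0],[0,0,0,0]],
])

```text
time_s: 1.23
tcp_pos: [0.4518, -0.2399, 0.2311]
eef_rot: [0.584, 0.399, 0.584, -0.399]
ft_force: [-0.0, -0.8, -0.4]
gripper_width: 0.0601
```

```bash
cat > look.py <<'E'
import sys,pickle
from h import *
n=sys.argv[1]; cams=sys.argv[2:] or ['wrist']
o=sensors.get_obs()
for k in ('time_s','tcp_pos','ft_force','torque','gripper_width'): print(k,np.round(o[k],4))
from scipy.spatial.transform import Rotation as R
q=o['eef_rot']; M=R.from_quat([q[1],q[2],q[3],q[0]]).as_matrix(); j=M[:,2]; print('jaw deg',np.degrees(np.arctan2(j[1],j[0])),'fingers',M[:,0].round(3))
for c in cams:
    i=vision.camera_info(c); im=vision.get_image(c); cv2.imwrite(f'pics/{n}_{c}.png',im[:,:,::-1]); pickle.dump(i,open(f'pics/{n}_{c}.pkl','wb'))
E
python3 look.py a
```

```text
time_s 1.2333
tcp_pos [ 0.4518 -0.2399  0.2311]
ft_force [-0.0319 -0.8296 -0.3814]
torque [-0.0296  0.006   0.0001]
gripper_width 0.0601
jaw deg -68.72991271138868 fingers [-0.001 -0.    -1.   ]
```

View pics/a_wrist.png

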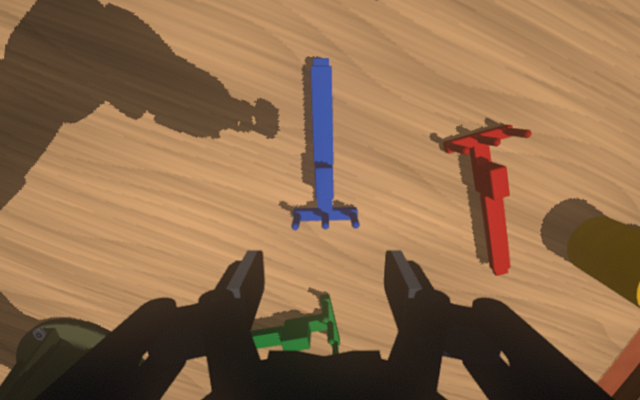

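Run:
```python
from h import *
import pickle
i=pickle.load(open('pics/a_wrist.pkl','rb')); im=cv2.imread('pics/a_wrist.png').astype(int)
b,g,r=im[...,0],im[...,1],im[...,2]
m=(b>r*1.5)&(b>g*1.3)&(b>50); m[240:]=0
ys,xs=np.nonzero(m[:, 270:380]); xs=xs+270
for y in range(54,232,4):
    x=xs[ys==y]; print(y,(x.min(),x.max()) if len(x) else None,end=' ')
cen=[];
for y in range(72,158):
    x=xs[ys==y]; cen.append(((x.min()+x.max()+0)/2,y))
P=plane(i,cen,.028); v=cv2.fitLine(P[:,:2].astype(np.float32),cv2.DIST_HUBER,0,.01,.01).ravel()
yaw=np.degrees(np.arctan2(v[1],v[0])); yaw=yaw if abs(yaw)<90 else yaw+180
print('\nyaw',yaw,v)
top=ys.min(); print(top)
print('nose tip',plane(i,[(320,top)],.026))
print('block rows',plane(i,[(323,163),(323,167),(324,196),(324,207)],.046))
cv2.imwrite('pics/a_c.png',cv2.resize(cv2.imread('pics/a_wrist.png')[45:240,260:390],None,fx=3,fy=3,interpolation=cv2.INTER_CUBIC))
```

```text
54 None 58 (np.int64(317), np.int64(320)) 62 (np.int64(313), np.int64(328)) 66 (np.int64(312), np.int64(329)) 70 (np.int64(311), np.int64(330)) 74 (np.int64(311), np.int64(330)) 78 (np.int64(311), np.int64(330)) 82 (np.int64(311), np.int64(330)) 86 (np.int64(311), np.int64(331)) 90 (np.int64(312), np.int64(331)) 94 (np.int64(312), np.int64(331)) 98 (np.int64(312), np.int64(331)) 102 (np.int64(312), np.int64(331)) 106 (np.int64(312), np.int64(331)) 110 (np.int64(312), np.int64(331)) 114 (np.int64(312), np.int64(331)) 118 (np.int64(313), np.int64(331)) 122 (np.int64(313), np.int64(331)) 126 (np.int64(313), np.int64(331)) 130 (np.int64(313), np.int64(332)) 134 (np.int64(313), np.int64(331)) 138 (np.int64(313), np.int64(332)) 142 (np.int64(313), np.int64(332)) 146 (np.int64(314), np.int64(332)) 150 (np.int64(314), np.int64(332)) 154 (np.int64(314), np.int64(332)) 158 (np.int64(314), np.int64(332)) 162 (np.int64(318), np.int64(332)) 166 None 170 (np.int64(315), np.int64(332)) 174 (np.int64(315), np.int64(332)) 178 (np.int64(315), np.int64(332)) 182 (np.int64(316), np.int64(332)) 186 (np.int64(316), np.int64(332)) 190 (np.int64(316), np.int64(332)) 194 (np.int64(316), np.int64(332)) 198 (np.int64(316), np.int64(331)) 202 (np.int64(318), np.int64(331)) 206 (np.int64(318), np.int64(332)) 210 (np.int64(309), np.int64(356)) 214 (np.int64(300), np.int64(356)) 218 (np.int64(300), np.int64(350)) 222 (np.int64(355), np.int64(357)) 226 (np.int64(293), np.int64(357)) 230 None 
yaw 22.934446 [ 0.9209513   0.3896777   0.5159453  -0.21253021]
58
nose tip [[ 0.56892893 -0.18993984  0.026     ]]
block rows [[ 0.47049608 -0.23157614  0.046     ]
 [ 0.46649749 -0.23312845  0.046     ]
 [ 0.43703729 -0.24573999  0.046     ]
 [ 0.42528771 -0.25031338  0.046     ]]
```

View pics/a_c.png

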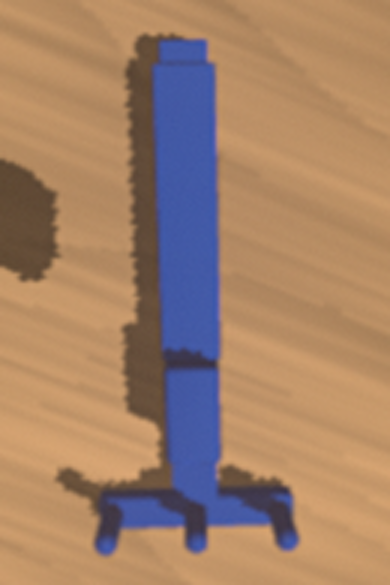

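>>> carry_out([
  [[-0.001,0,-0.038,0.014],[-0.002,0,-0.076,0.028],[-0.002,0,-0.114,0.028],[-0.002,0,-0.145,0.028],[-0.002,0,-0.165,0.028]],
])

```text
time_s: 1.7
tcp_pos: [0.4474, -0.2401, 0.0631]
eef_rot: [0.587, 0.392, 0.59, -0.392]
ft_force: [-0.8, 0.3, -0.4]
gripper_width: 0.06
```

>>> carry_out([
  [[0,0,-0.02,0],[0,0,-0.038,0],[0,0,-0.05,0],[0,0,-0.057,0],[0,0,-0.057,0]],
])

```text
time_s: 2.12
tcp_pos: [0.4484, -0.2401, 0.0079]
eef_rot: [0.588, 0.391, 0.59, -0.392]
ft_force: [-0.7, -0.3, 0.3]
gripper_width: 0.06
```

```bash
python3 look.py b
```

```text
time_s 2.1167
tcp_pos [ 0.4484 -0.2401  0.0079]
ft_force [-0.728  -0.3398  0.3171]
torque [0.0017 0.0275 0.017 ]
gripper_width 0.06
jaw deg -67.2649822036797 fingers [-0.003  0.001 -1.   ]
```

View pics/b_wrist.png

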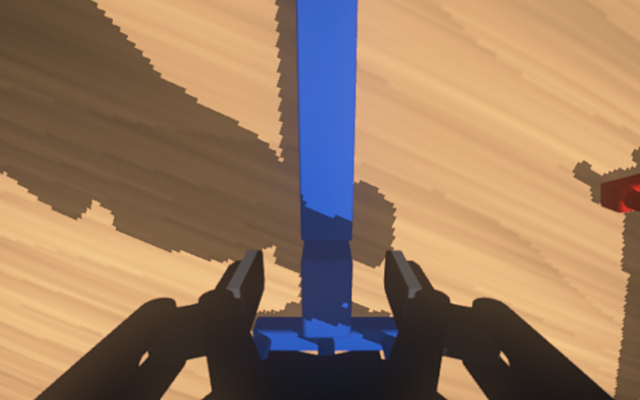

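>>> carry_out([
  [[0,0,0,0],[0,0,0,0],[0,0,0,0],[0,0,0,0],[0,0,0,0]],
], fingers=0, force=60)

```text
time_s: 2.58
tcp_pos: [0.451, -0.2403, 0.0103]
eef_rot: [0.59, 0.391, 0.588, -0.391]
ft_force: [-1.4, -0.5, 6.7]
gripper_width: 0.0197
```

>>> carry_out([
  [[0,0,0,0],[0,0,0,0],[0,0,0.01,0],[0,0,0.03,0],[0,0,0.052,0]],
])

```text
time_s: 3.0
tcp_pos: [0.4488, -0.2388, 0.0613]
eef_rot: [0.588, 0.391, 0.59, -0.391]
ft_force: [-0.1, 0.1, -1.4]
gripper_width: 0.0194
```

>>> carry_out([
  [[0.005,0.02,0.03,0],[0.01,0.045,0.055,-0.05],[0.015,0.075,0.08,-0.1],[0.02,0.105,0.1,-0.15],[0.025,0.135,0.12,-0.2]],
])

```text
time_s: 3.42
tcp_pos: [0.475, -0.1034, 0.1832]
eef_rot: [0.547, 0.449, 0.546, -0.449]
ft_force: [0.8, 0.1, -1.2]
gripper_width: 0.0192
```

>>> carry_out([
  [[0.005,0.035,0.01,-0.06],[0.01,0.07,0.02,-0.12],[0.015,0.105,0.03,-0.18],[0.02,0.14,0.04,-0.24],[0.025,0.175,0.04,-0.27]],
])

```text
time_s: 3.83
tcp_pos: [0.499, 0.0088, 0.2237]
eef_rot: [0.489, 0.512, 0.507, -0.491]
ft_force: [0.8, -1.2, -1.2]
gripper_width: 0.0195
```

>>> carry_out([
  [[0,0,0,0],[0,0,0,0],[0,0,0,0]],
])

```text
time_s: 4.08
tcp_pos: [0.497, 0.0049, 0.2205]
eef_rot: [0.487, 0.512, 0.506, -0.495]
ft_force: [-0.3, 0.8, -1.5]
gripper_width: 0.0194
```

```bash
python3 look.py c
```

```text
time_s 4.0833
tcp_pos [0.497  0.0049 0.2205]
ft_force [-0.2979  0.7512 -1.4838]
torque [ 0.007  -0.0079  0.018 ]
gripper_width 0.0194
jaw deg -90.79130128351702 fingers [-0.002  0.037 -0.999]
```

View pics/c_wrist.png

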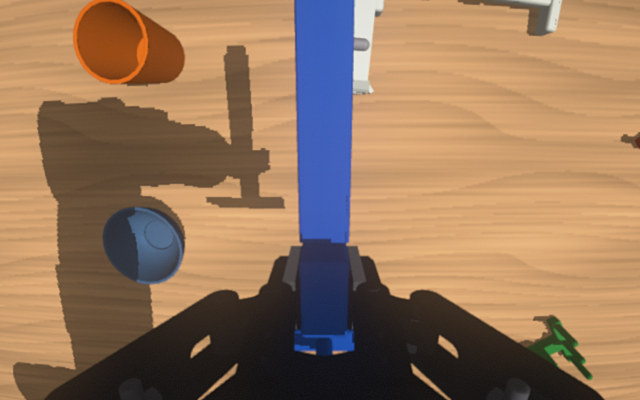

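Run:
```python
from h import *
o=sensors.get_obs(); print(o['joint_pos'].round(3),o['qd'].round(3),o['tcp_pos'])
```

```text
[-0.015  0.128 -0.307  1.139  0.037  3.141] [ 0.002 -0.001  0.003  0.     0.003  0.001] [0.49700104 0.00492916 0.22053211]
```

>>> carry_out([
  [[0,-0.03,0,0],[0,-0.07,0,0],[0,-0.11,0,0],[0,-0.15,0,0],[0,-0.18,0,0]],
])

```text
time_s: 4.55
tcp_pos: [0.4967, -0.1774, 0.2208]
eef_rot: [0.487, 0.512, 0.506, -0.495]
ft_force: [1.2, 1.1, -1.6]
gripper_width: 0.0193
```

>>> carry_out([
  [[0,0,0,0],[0,0,0,0],[0,0,0,0]],
])

```text
time_s: 4.8
tcp_pos: [0.497, -0.1741, 0.2207]
eef_rot: [0.486, 0.512, 0.507, -0.494]
ft_force: [-0.1, 0.3, -2.0]
gripper_width: 0.0194
```

```bash
python3 look.py d
```

```text
time_s 4.8
tcp_pos [ 0.497  -0.1741  0.2207]
ft_force [-0.0515  0.2731 -1.9666]
torque [-0.038  -0.0037 -0.0431]
gripper_width 0.0194
jaw deg -90.7652280865652 fingers [-0.002  0.038 -0.999]
```

View pics/d_wrist.png

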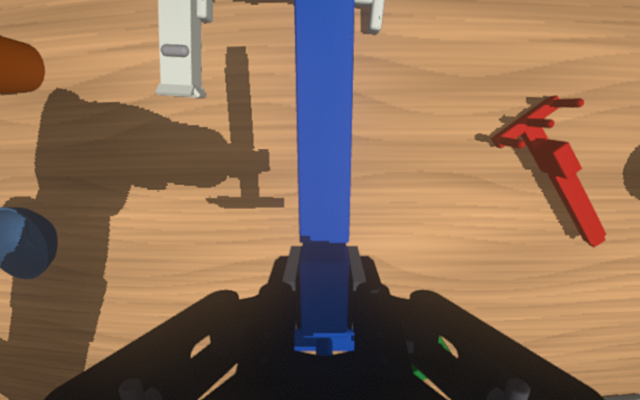

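Run:
```python
import cv2
t=cv2.imread('pics/d_wrist.png')
cv2.imwrite('pics/d_c.png',cv2.resize(t[0:110,130:230],None,fx=5,fy=5,interpolation=cv2.INTER_CUBIC))
```

```text
(no output)
```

View pics/d_c.png

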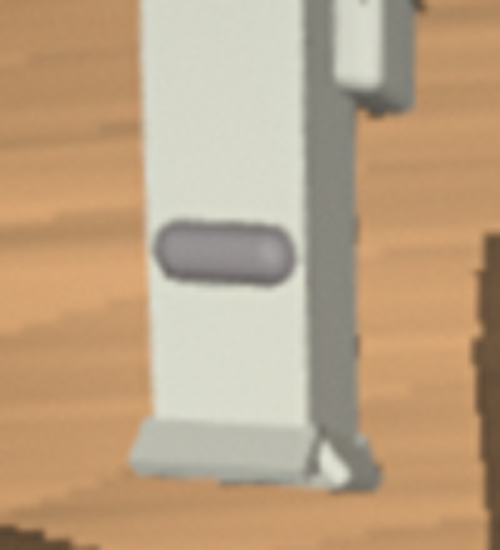

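>>> carry_out([
  [[0,0,0,0.1],[0,0,0,0.1],[0,0,0,0.1]],
])

```text
time_s: 5.1
tcp_pos: [0.4978, -0.1729, 0.2213]
eef_rot: [0.511, 0.486, 0.531, -0.469]
ft_force: [0.3, 0.2, -1.7]
gripper_width: 0.0193
```

```bash
python3 look.py e; python3 -c "
from h import *
print(sensors.get_obs()['joint_pos'].round(3))"
```

```text
time_s 5.1
tcp_pos [ 0.4978 -0.1729  0.2213]
ft_force [ 0.2539  0.24   -1.6673]
torque [ 0.007  -0.0371 -0.0358]
gripper_width 0.0193
jaw deg -84.9806769420948 fingers [-0.005  0.037 -0.999]
[-0.355  0.196 -0.224  1.168  0.033  2.698]
```

>>> carry_out([
  [[-0.015,0.005,-0.03,0],[-0.03,0.01,-0.065,0],[-0.045,0.015,-0.1,0],[-0.06,0.02,-0.135,0],[-0.068,0.02,-0.17,0]],
])

```text
time_s: 5.57
tcp_pos: [0.4279, -0.1524, 0.0501]
eef_rot: [0.511, 0.486, 0.532, -0.469]
ft_force: [1.0, -0.6, -1.9]
gripper_width: 0.019
```

>>> carry_out([
  [[0,0,-0.012,0],[0,0,-0.022,0],[0,0,-0.03,0],[0,0,-0.035,0],[0,0,-0.037,0]],
])

```text
time_s: 5.98
tcp_pos: [0.4308, -0.1541, 0.0144]
eef_rot: [0.512, 0.486, 0.531, -0.469]
ft_force: [-0.3, 0.1, -1.2]
gripper_width: 0.0192
```

>>> carry_out([
  [[0,0,-0.001,0],[0,0,-0.0025,0],[0,0,-0.0025,0]],
])

```text
time_s: 6.23
tcp_pos: [0.4305, -0.1541, 0.0123]
eef_rot: [0.512, 0.486, 0.531, -0.469]
ft_force: [-0.5, -0.8, -1.8]
gripper_width: 0.0191
```

>>> carry_out([
  [[0,0,0,0],[0,0,0,0],[0,0,0,0],[0,0,0,0],[0,0,0.0,0]],
], fingers=0.6)

```text
time_s: 6.65
tcp_pos: [0.43, -0.154, 0.012]
eef_rot: [0.512, 0.486, 0.531, -0.469]
ft_force: [0.0, 0.0, 0.6]
gripper_width: 0.0511
```

>>> carry_out([
  [[0,0,0.02,0],[0,0,0.05,0],[0,0,0.09,0],[0,0,0.13,0],[0,0,0.16,0]],
])

```text
time_s: 7.07
tcp_pos: [0.4303, -0.1541, 0.1749]
eef_rot: [0.512, 0.486, 0.531, -0.468]
ft_force: [1.8, -0.0, 0.0]
gripper_width: 0.0513
```

>>> carry_out([
  [[0,0,0,0.124],[0,0,0,0.248],[0,0,0,0.372],[0,0,0,0.496],[0,0,0,0.62]],
])

```text
time_s: 7.48
tcp_pos: [0.4298, -0.1539, 0.1719]
eef_rot: [0.631, 0.299, 0.655, -0.288]
ft_force: [0.4, 0.3, -0.2]
gripper_width: 0.0514
```

>>> carry_out([
  [[0,0,0,0.124],[0,0,0,0.248],[0,0,0,0.372],[0,0,0,0.496],[0,0,0,0.62]],
])

```text
time_s: 7.9
tcp_pos: [0.4298, -0.1539, 0.1718]
eef_rot: [0.689, 0.085, 0.715, -0.082]
ft_force: [0.0, 0.2, -0.0]
gripper_width: 0.0511
```

>>> carry_out([
  [[0,0,0,0.124],[0,0,0,0.248],[0,0,0,0.372],[0,0,0,0.496],[0,0,0,0.62]],
])

```text
time_s: 8.32
tcp_pos: [0.4298, -0.1539, 0.1718]
eef_rot: [0.681, -0.138, 0.707, 0.132]
ft_force: [-0.4, 0.4, -0.3]
gripper_width: 0.0513
```

```bash
python3 look.py f; python3 -c "
from h import *
print(sensors.get_obs()['joint_pos'].round(3))"
```

```text
time_s 8.3167
tcp_pos [ 0.4298 -0.1539  0.1718]
ft_force [-0.416   0.3904 -0.2722]
torque [ 0.0007 -0.0698 -0.015 ]
gripper_width 0.0513
jaw deg 21.987280150406853 fingers [-0.034 -0.015 -0.999]
[-0.325  0.104 -0.449  1.046 -0.025  0.857]
```

View pics/f_wrist.png

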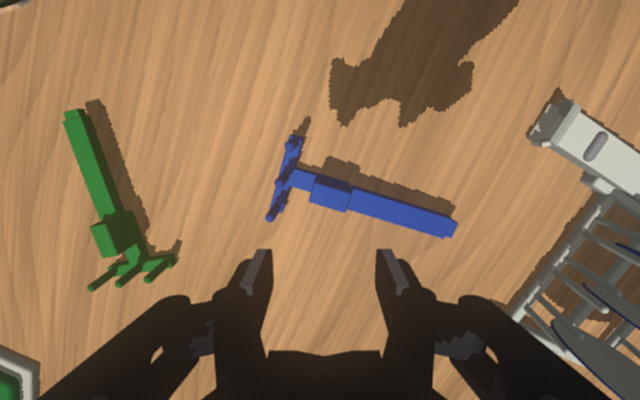

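>>> carry_out([
  [[0,0,0,0.124],[0,0,0,0.248],[0,0,0,0.372],[0,0,0,0.496],[0,0,0,0.62]],
])

```text
time_s: 8.78
tcp_pos: [0.4298, -0.1538, 0.1718]
eef_rot: [0.609, -0.346, 0.632, 0.333]
ft_force: [0.2, 1.2, 0.3]
gripper_width: 0.051
```

>>> carry_out([
  [[0,0,0,0.124],[0,0,0,0.248],[0,0,0,0.372],[0,0,0,0.496],[0,0,0,0.62]],
])

```text
time_s: 9.2
tcp_pos: [0.4298, -0.1538, 0.1718]
eef_rot: [-0.478, 0.522, -0.496, -0.502]
ft_force: [-0.6, -0.2, -0.5]
gripper_width: 0.0512
```

>>> carry_out([
  [[0,0,0,0.124],[0,0,0,0.248],[0,0,0,0.372],[0,0,0,0.496],[0,0,0,0.62]],
])

```text
time_s: 9.62
tcp_pos: [0.4297, -0.1538, 0.1718]
eef_rot: [-0.302, 0.649, -0.313, -0.624]
ft_force: [0.2, 0.6, 0.2]
gripper_width: 0.0514
```

>>> carry_out([
  [[0,0,0,0.124],[0,0,0,0.248],[0,0,0,0.372],[0,0,0,0.496],[0,0,0,0.62]],
])

```text
time_s: 10.03
tcp_pos: [0.4297, -0.1538, 0.1718]
eef_rot: [-0.098, 0.713, -0.1, -0.687]
ft_force: [-0.1, -0.1, -0.1]
gripper_width: 0.0515
```

>>> carry_out([
  [[0,0,0,0.124],[0,0,0,0.248],[0,0,0,0.372],[0,0,0,0.496],[0,0,0,0.62]],
])

```text
time_s: 10.45
tcp_pos: [0.4297, -0.1539, 0.1718]
eef_rot: [0.117, 0.71, 0.122, -0.684]
ft_force: [0.2, -0.2, 0.4]
gripper_width: 0.0513
```

>>> carry_out([
  [[0,0,0,0.124],[0,0,0,0.248],[0,0,0,0.372],[0,0,0,0.496],[0,0,0,0.62]],
])

```text
time_s: 10.87
tcp_pos: [0.4298, -0.1539, 0.1718]
eef_rot: [0.32, 0.639, 0.333, -0.616]
ft_force: [0.1, -0.5, -0.4]
gripper_width: 0.051
```

>>> carry_out([
  [[0,0,0,0.11],[0,0,0,0.22],[0,0,0,0.28],[0,0,0,0.28]],
])

```text
time_s: 11.2
tcp_pos: [0.4332, -0.1448, 0.1718]
eef_rot: [0.399, 0.587, 0.412, -0.57]
ft_force: [-0.7, -0.0, -1.3]
gripper_width: 0.0511
```

```bash
cat > st.py <<'E'
from h import *
from scipy.spatial.transform import Rotation as R
o=sensors.get_obs(); q=o['eef_rot']; M=R.from_quat([q[1],q[2],q[3],q[0]]).as_matrix(); j=M[:,2]
print(o['time_s'],o['tcp_pos'].round(4),o['joint_pos'].round(3),'jaw',np.degrees(np.arctan2(j[1],j[0])).round(2),'fing',M[:,0].round(4),'jawz',j[2].round(4))
E
python3 st.py
```

```text
11.2 [ 0.4332 -0.1448  0.1718] [-0.344  0.082 -0.473  1.017  0.03  -3.138] jaw -109.92 fing [ 0.009   0.0286 -0.9996] jawz -0.0299
```

>>> carry_out([
  [[0,0,0,0.1],[0,0,0,0.1],[0,0,0,0.1]],
])

```text
time_s: 11.45
tcp_pos: [0.4397, -0.1215, 0.1718]
eef_rot: [0.424, 0.566, 0.428, -0.563]
ft_force: [-1.0, -0.7, 0.7]
gripper_width: 0.0512
```

```bash
python3 st.py
```

```text
11.45 [ 0.4397 -0.1215  0.1718] [-0.275  0.081 -0.474  1.017  0.008 -3.139] jaw -105.94 fing [ 8.0e-04  8.1e-03 -1.0e+00] jawz -0.008
```

>>> carry_out([
  [[0,0,0,0.037],[0,0,0,0.037],[0,0,0,0.037]],
])

```text
time_s: 11.7
tcp_pos: [0.4416, -0.1137, 0.1718]
eef_rot: [-0.432, -0.559, -0.433, 0.56]
ft_force: [0.9, -0.4, 0.3]
gripper_width: 0.0512
```

```bash
python3 st.py
```

```text
11.7 [ 0.4416 -0.1137  0.1718] [-0.252  0.081 -0.474  1.017 -0.    -3.14 ] jaw -104.55 fing [-1.5e-03  3.0e-04 -1.0e+00] jawz 0.0
```

>>> carry_out([
  [[0,0,0,-0.12],[0,0,0,-0.24],[0,0,0,-0.36],[0,0,0,-0.48],[0,0,0,-0.6]],
])

```text
time_s: 12.12
tcp_pos: [0.4415, -0.1142, 0.1718]
eef_rot: [-0.245, -0.663, -0.246, 0.663]
ft_force: [-0.7, 0.5, 0.3]
gripper_width: 0.0514
```

>>> carry_out([
  [[0,0,0,-0.12],[0,0,0,-0.24],[0,0,0,-0.36],[0,0,0,-0.48],[0,0,0,-0.6]],
])

```text
time_s: 12.53
tcp_pos: [0.4415, -0.1142, 0.1718]
eef_rot: [-0.038, -0.706, -0.039, 0.706]
ft_force: [0.1, -0.6, -0.0]
gripper_width: 0.0513
```

>>> carry_out([
  [[0,0,0,-0.12],[0,0,0,-0.24],[0,0,0,-0.36],[0,0,0,-0.48],[0,0,0,-0.6]],
])

```text
time_s: 12.95
tcp_pos: [0.4415, -0.1143, 0.1718]
eef_rot: [-0.172, 0.686, -0.171, -0.686]
ft_force: [0.3, 0.1, 0.1]
gripper_width: 0.051
```

>>> carry_out([
  [[0,0,0,-0.12],[0,0,0,-0.24],[0,0,0,-0.36],[0,0,0,-0.48],[0,0,0,-0.6]],
])

```text
time_s: 13.37
tcp_pos: [0.4415, -0.1143, 0.1718]
eef_rot: [-0.367, 0.605, -0.366, -0.604]
ft_force: [0.8, -0.3, -0.1]
gripper_width: 0.0514
```

>>> carry_out([
  [[-0.003,-0.01,0,-0.1],[-0.006,-0.02,0,-0.2],[-0.009,-0.03,0,-0.3],[-0.012,-0.04,0.0,-0.4],[-0.012,-0.04,0,-0.4]],
])

```text
time_s: 13.78
tcp_pos: [0.4291, -0.1553, 0.1718]
eef_rot: [-0.479, 0.521, -0.479, -0.52]
ft_force: [0.1, -0.4, -0.5]
gripper_width: 0.0515
```

```bash
python3 st.py; python3 look.py g
```

```text
13.7833 [ 0.4291 -0.1553  0.1718] [-0.347  0.079 -0.476  1.014 -0.    -0.43 ] jaw 94.76 fing [ 1.3e-03 -7.0e-04 -1.0e+00] jawz -0.0009
time_s 13.7833
tcp_pos [ 0.4291 -0.1553  0.1718]
ft_force [ 0.0975 -0.3768 -0.503 ]
torque [ 0.0133 -0.0176 -0.0416]
gripper_width 0.0515
jaw deg 94.75784989162463 fingers [ 0.001 -0.001 -1.   ]
```

View pics/g_wrist.png

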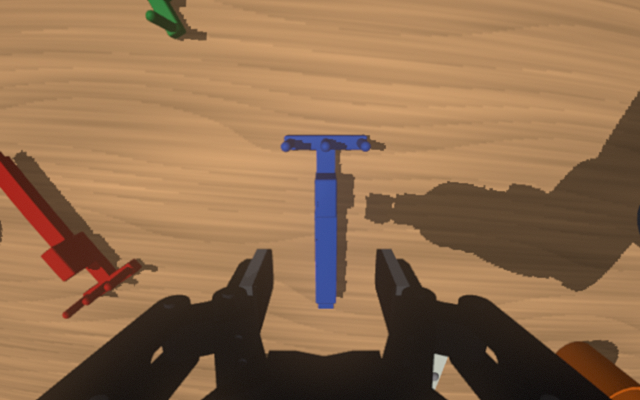

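Run:
```python
from h import *
import pickle
i=pickle.load(open('pics/g_wrist.pkl','rb')); im=cv2.imread('pics/g_wrist.png').astype(int)
b,g,r=im[...,0],im[...,1],im[...,2]
m=(b>r*1.5)&(b>g*1.3)&(b>50); m[:,:275]=0;m[:,380:]=0;m[320:]=0
ys,xs=np.nonzero(m)
def line(a,bb,z):
    cen=[((xs[ys==y].min()+xs[ys==y].max())/2,y) for y in range(a,bb)]
    P=plane(i,cen,z); v=cv2.fitLine(P[:,:2].astype(np.float32),cv2.DIST_HUBER,0,.01,.01).ravel()
    return np.degrees(np.arctan(v[1]/v[0])),v[2:],cen[0],cen[-1]
print(line(222,298,.028)); print(line(182,214,.046)); print(ys.max())
print('tip',plane(i,[(326,ys.max()+.5)],.026))
print('blk',plane(i,[(326,179),(326,217)],.046))
cv2.imwrite('pics/g_c.png',cv2.resize(cv2.imread('pics/g_wrist.png')[125:315,270:385],None,fx=3,fy=3,interpolation=cv2.INTER_CUBIC))
i=pickle.load(open('pics/d_wrist.pkl','rb'))
c=lambda x,y:(130+x/5-.4,y/5-.4)
L=plane(i,[c(144,80),c(154,400)],.0365);Rr=plane(i,[c(304,80),c(309,400)],.0365)
print(L,Rr); 
for e in (L,Rr): print(np.degrees(np.arctan((e[1]-e[0])[1]/(e[1]-e[0])[0])))
print('lip top/outer',plane(i,[c(132,470),c(305,482)],.044), 'joint',plane(i,[c(155,418),c(310,425)],.0365), 'rib',plane(i,[c(225,252)],.038))
t=cv2.imread('pics/f_wrist.png')
cv2.imwrite('pics/f_c.png',cv2.resize(t[70:230,510:640],None,fx=4,fy=4,interpolation=cv2.INTER_CUBIC))
```

```text
(np.float32(4.8381143), array([ 0.50048053, -0.14810622], dtype=float32), (np.float64(325.5), 222), (np.float64(325.5), 297))
(np.float32(4.3824296), array([ 0.42905656, -0.15455832], dtype=float32), (np.float64(325.0), 182), (np.float64(325.0), 213))
307
tip [[ 0.55703738 -0.14276027  0.026     ]]
blk [[ 0.41112536 -0.15531412  0.046     ]
 [ 0.4464413  -0.15231282  0.046     ]]
[[ 0.66611901 -0.00667663  0.0365    ]
 [ 0.60590658 -0.00077193  0.0365    ]] [[ 0.6640805  -0.03953556  0.0365    ]
 [ 0.60452583 -0.03399106  0.0365    ]]
-5.600767050951373
-5.31886496853342
lip top/outer [[ 0.59181734  0.00175173  0.044     ]
 [ 0.58812476 -0.03467184  0.044     ]] joint [[ 6.02383773e-01 -4.87733724e-04  3.65000000e-02]
 [ 5.99679362e-01 -3.36321373e-02  3.65000000e-02]] rib [[ 0.63312923 -0.02042224  0.038     ]]
```

View pics/g_c.png

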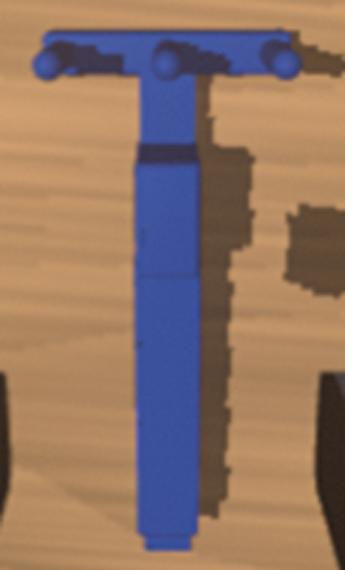

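View pics/f_c.png

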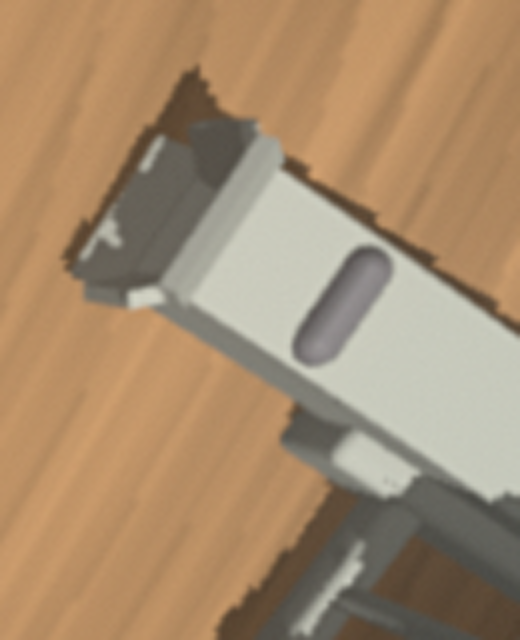

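Run:
```python
from h import *
import pickle
i=pickle.load(open('pics/f_wrist.pkl','rb'))
c=lambda x,y:(510+x/4-.4,70+y/4-.4)
L=plane(i,[c(300,182),c(500,312)],.0365);Rr=plane(i,[c(205,307),c(480,492)],.0365)
for e in (L,Rr): print(e,np.degrees(np.arctan((e[1]-e[0])[1]/(e[1]-e[0])[0])))
print('joint',plane(i,[c(282,170),c(190,298)],.0365),'rib',plane(i,[c(343,305)],.038))
print('lipouter',plane(i,[c(258,128),c(165,285)],.044))
i=vision.camera_info('top'); c=lambda x,y:(290+x/3.5-.36,105+y/3.5-.36)
e=plane(i,[c(85,48),c(66,225)],.0365);f=plane(i,[c(126,60),c(113,225)],.0365)
for k in (e,f): print(k,np.degrees(np.arctan((k[1]-k[0])[1]/(k[1]-k[0])[0])))
print('rib',plane(i,[c(91,190)],.038))
# automatic edge fit in d
im=cv2.imread('pics/d_wrist.png').astype(float).min(2); i=pickle.load(open('pics/d_wrist.pkl','rb'))
Lp=[];Rp=[]
for y in range(2,80):
    r=cv2.GaussianBlur(im[y:y+1],(1,1),0)[0]; g=np.diff(r)
    if 42<y<60: continue
    k=150+np.argmax(g[150:175]); Lp.append((k+.5,y)); k=182+np.argmin(g[182:200]); Rp.append((k+.5,y))
for p in (Lp,Rp):
    P=plane(i,p,.0365); v=cv2.fitLine(P[:,:2].astype(np.float32),cv2.DIST_HUBER,0,.001,.001).ravel(); s=v[1]/v[0]; print('fit yaw',np.degrees(np.arctan(s)),'y at .6,.65',v[3]+s*(.6-v[2]),v[3]+s*(.65-v[2]))
```

```text
[[ 0.60857418 -0.00077269  0.0365    ]
 [ 0.67065705 -0.00467733  0.0365    ]] -3.598827914049289
[[ 0.60338821 -0.03285874  0.0365    ]
 [ 0.69263546 -0.04172762  0.0365    ]] -5.675093669781163
joint [[ 6.03269279e-01 -3.26335730e-04  3.65000000e-02]
 [ 5.99030384e-01 -3.25614621e-02  3.65000000e-02]] rib [[ 0.63230805 -0.01962405  0.038     ]]
lipouter [[ 0.58818768  0.00251228  0.044     ]
 [ 0.58705068 -0.03384166  0.044     ]]
[[ 0.74129485 -0.01401961  0.0365    ]
 [ 0.61132996 -0.00176586  0.0365    ]] -5.3862143036363115
[[ 0.73246054 -0.04317342  0.0365    ]
 [ 0.61151578 -0.03447772  0.0365    ]] -4.112385692173145
rib [[ 0.63624951 -0.01900297  0.038     ]]
fit yaw -5.4175177 y at .6,.65 0.00026461948 -0.0044771917
fit yaw -5.839412 y at .6,.65 -0.033045214 -0.038158774
```

>>> carry_out([
  [[0,0.001,-0.035,0],[0,0.001,-0.07,0],[0,0.001,-0.105,0],[0,0.001,-0.13,0],[0,0.001,-0.145,0]],
])

```text
time_s: 14.25
tcp_pos: [0.4278, -0.1514, 0.024]
eef_rot: [0.477, -0.522, 0.477, 0.523]
ft_force: [-0.2, 0.4, 1.0]
gripper_width: 0.0509
```

>>> carry_out([
  [[0,0,-0.008,0],[0,0,-0.014,0],[0,0,-0.016,0],[0,0,-0.016,0],[0,0,-0.016,0]],
])

```text
time_s: 14.67
tcp_pos: [0.4307, -0.1527, 0.0117]
eef_rot: [-0.478, 0.523, -0.476, -0.521]
ft_force: [0.5, -0.4, 1.1]
gripper_width: 0.0511
```

>>> carry_out([
  [[0,0,0,0],[0,0,0,0],[0,0,0,0],[0,0,0,0],[0,0,0,0]],
], fingers=0, force=60)

```text
time_s: 15.08
tcp_pos: [0.4305, -0.1527, 0.0116]
eef_rot: [-0.478, 0.523, -0.477, -0.521]
ft_force: [-1.3, 0.8, 5.9]
gripper_width: 0.0192
```

>>> carry_out([
  [[0,0,0,0],[0,0,0,0]],
])

```text
time_s: 15.25
tcp_pos: [0.4305, -0.1527, 0.0116]
eef_rot: [-0.478, 0.523, -0.477, -0.521]
ft_force: [-0.4, 0.5, 5.9]
gripper_width: 0.0195
```

```bash
python3 st.py; python3 look.py i
```

```text
15.25 [ 0.4305 -0.1527  0.0116] [-0.341  0.261 -0.681  0.626  0.    -0.431] jaw 95.12 fing [ 2.9e-03 -6.0e-04 -1.0e+00] jawz -0.0008
time_s 15.25
tcp_pos [ 0.4305 -0.1527  0.0116]
ft_force [-0.4194  0.5073  5.8929]
torque [0.0441 0.1688 0.0027]
gripper_width 0.0195
jaw deg 95.12047003154926 fingers [ 0.003 -0.001 -1.   ]
```

View pics/i_wrist.png

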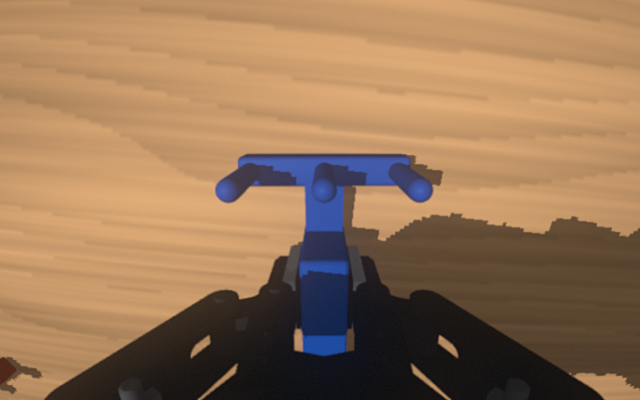

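>>> carry_out([
  [[0,0,0.01,0],[0,0.01,0.025,0],[0,0.03,0.035,-0.03],[0,0.055,0.04,-0.07],[0,0.08,0.04,-0.11]],
])

```text
time_s: 15.72
tcp_pos: [0.4307, -0.072, 0.0526]
eef_rot: [0.507, -0.495, 0.505, 0.493]
ft_force: [0.9, 0.1, -1.4]
gripper_width: 0.0195
```

>>> carry_out([
  [[0,0.025,0,-0.03],[0.002,0.045,0,-0.055],[0.004,0.06,0,-0.07],[0.0065,0.071,0,-0.0715],[0.0065,0.071,0,-0.0715]],
])

```text
time_s: 16.13
tcp_pos: [0.4367, 0.0004, 0.0514]
eef_rot: [0.523, -0.477, 0.521, 0.477]
ft_force: [0.4, -0.9, -1.4]
gripper_width: 0.0194
```

>>> carry_out([
  [[0,0,-0.01,0],[0,0,-0.02,0],[0,0,-0.02,0],[0,0,-0.02,0]],
])

```text
time_s: 16.47
tcp_pos: [0.4355, -0.0018, 0.0307]
eef_rot: [0.523, -0.476, 0.523, 0.476]
ft_force: [-0.3, -0.5, -1.9]
gripper_width: 0.0192
```

```bash
python3 st.py; python3 look.py j wrist top scene
python3 - <<'E'
import cv2
t=cv2.imread('pics/j_top.png'); s=cv2.imread('pics/j_scene.png')
cv2.imwrite('pics/jt.png',cv2.resize(t[110:270,260:400],None,fx=3.5,fy=3.5,interpolation=cv2.INTER_CUBIC))
cv2.imwrite('pics/js.png',cv2.resize(s[140:290,230:400],None,fx=3.5,fy=3.5,interpolation=cv2.INTER_CUBIC))
E
```

```text
16.4667 [ 0.4355 -0.0018  0.0307] [-0.004  0.2   -0.705  0.665 -0.     0.089] jaw 84.7 fing [-0.e+00 -4.e-04 -1.e+00] jawz -0.0004
time_s 16.4667
tcp_pos [ 0.4355 -0.0018  0.0307]
ft_force [-0.2703 -0.4863 -1.8997]
torque [ 0.0364 -0.0268 -0.0503]
gripper_width 0.0192
jaw deg 84.69688570829707 fingers [-0. -0. -1.]
```

View pics/jt.png

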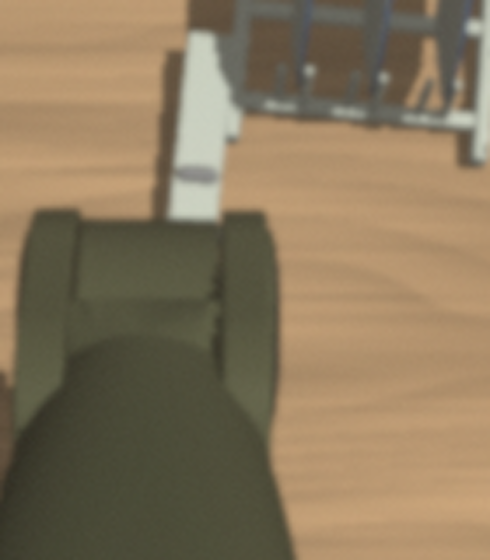

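View pics/js.png

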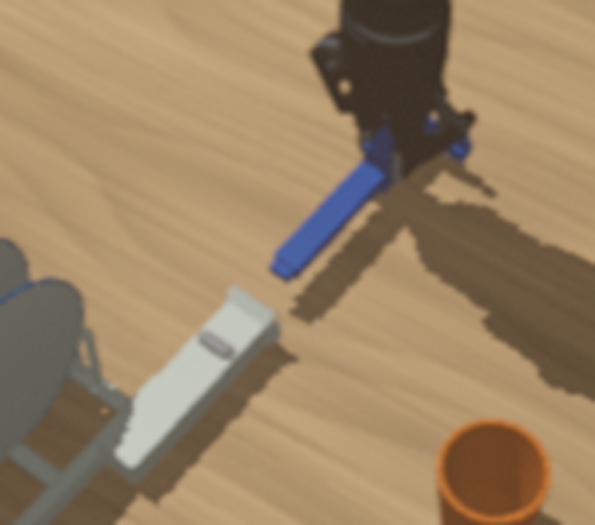

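View pics/j_wrist.png

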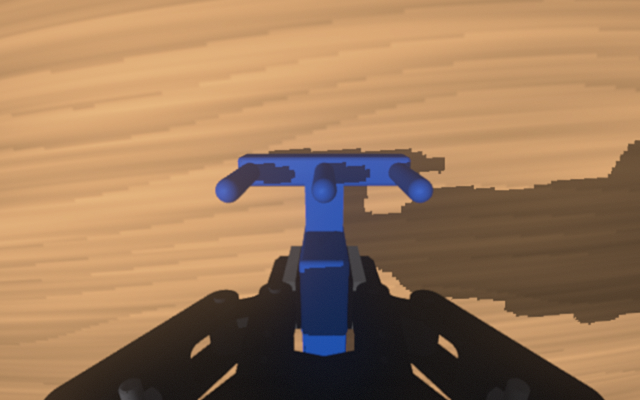

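Run:
```python
from h import *
i=vision.camera_info('scene'); im=cv2.imread('pics/j_scene.png').astype(int)
b,g,r=im[...,0],im[...,1],im[...,2]
c=lambda x,y:(230+x/3.5-.36,140+y/3.5-.36)
# tongue top edges (visible): left edge upper, right edge
zt=.0471
T=plane(i,[c(274,265),c(358,165),c(300,268),c(384,180)],zt); print(T)
S=plane(i,[c(229,303),c(118,440)],.0365); S2=plane(i,[c(262,322),c(140,462)],.0365)
for k in (T[:2],T[2:],S,S2): d=k[1]-k[0]; s=d[1]/d[0]; print(k[:,:2],np.degrees(np.arctan(s)),'y at .55',k[0,1]+s*(.55-k[0,0]),'y at .62',k[0,1]+s*(.62-k[0,0]))
print('lip',plane(i,[c(237,288),c(279,320)],.044),'rib',plane(i,[c(217,343)],.038))
print('predicted tip px', [(q-np.array([230,140])+.36)*3.5 for q in proj(i,[[.4341+.13*.9957,-.0017-.13*.0924,.0451]])])
```

```text
[[ 0.56320738 -0.01808934  0.0471    ]
 [ 0.45806059 -0.01418497  0.0471    ]
 [ 0.55554428 -0.00135289  0.0471    ]
 [ 0.45941939  0.00884855  0.0471    ]]
[[ 0.56320738 -0.01808934]
 [ 0.45806059 -0.01418497]] -2.1265596273914587 y at .55 -0.017598914744027028 y at .62 -0.02019819111154998
[[ 0.55554428 -0.00135289]
 [ 0.45941939  0.00884855]] -6.057947502389508 y at .55 -0.000764489419213444 y at .62 -0.008193371830376953
[[ 0.6007296  -0.03123134]
 [ 0.7273542  -0.03332211]] -0.9459574302438812 y at .55 -0.03039371470849154 y at .62 -0.031549524750153796
[[ 0.60118588 -0.00325635]
 [ 0.73247136 -0.01160282]] -3.637680624686681 y at .55 -2.2129132693097034e-06 y at .62 -0.004452459328150958
lip [[ 0.59124663 -0.03051791  0.044     ]
 [ 0.59717876  0.00842455  0.044     ]] rib [[ 0.63230348 -0.01947178  0.038     ]]
predicted tip px [array([279.02932779, 269.70241511])]
```

Run:
```python
from h import *
i=vision.camera_info('scene'); im=cv2.imread('pics/j_scene.png').astype(float)
u=8; big=cv2.resize(im,None,fx=u,fy=u,interpolation=cv2.INTER_CUBIC)
def sub(px):  # px orig
    p=np.array(px); return cv2.remap(im.astype(np.float32),p[...,0].astype(np.float32),p[...,1].astype(np.float32),cv2.INTER_CUBIC)
# sample world-perpendicular scan lines at height z along nominal line, channel f
def edge(x0,x1,yn,z,f,lo,hi,th):
    ex=[]
    for x in np.linspace(x0,x1,30):
        ys=np.linspace(lo,hi,120); X=np.c_[np.full(120,x),yn(x)+ys,np.full(120,z)]
        v=f(sub(proj(i,X)[None])[0]); v=v-th; k=np.nonzero((v[:-1]<0)&(v[1:]>=0))[0]
        if len(k): ex.append((x,yn(x)+ys[k[-1] if False else k[0]]))
    ex=np.array(ex); s,c=np.polyfit(ex[:,0],ex[:,1],1); r=ex[:,1]-s*ex[:,0]-c
    ok=abs(r)<2*r.std()+1e-4; s,c=np.polyfit(ex[ok,0],ex[ok,1],1); return s,c,len(ex),(ex[ok,1]-s*ex[ok,0]-c).std()
yn=lambda x:-.0164-.0924*(x-.6)
f=lambda v:v[:,0]-v[:,2] # blue-red
s,c,n,e=edge(.48,.55,yn,.0471,f,-.03,0,20); print('tongue -y edge yaw',np.degrees(np.arctan(s)),'center at .52',s*.52+c+.011,'nominal',yn(.52),n,e)
g=lambda v:v[:,0] # blue channel bright for white
for x in (.64,.7): print(g(sub(proj(i,np.c_[np.full(13,x),yn(x)+np.linspace(-.035,.03,13),np.full(13,.0365)])[None])[0]).round())
s,c,n,e=edge(.612,.66,yn,.0365,g,-.03,-.005,150); print('sleeve -y edge',np.degrees(np.arctan(s)),'center at .63',s*.63+c+.0165,yn(.63),n,e)
```

```text
tongue -y edge yaw -5.276466446068721 center at .52 -0.00924428768844476 nominal -0.009008000000000006 30 0.00017082833260125067
[118. 118. 118. 142. 186. 176. 166. 156. 153. 167. 102.  88.  67.]
[118. 100.  99. 103. 180. 191. 191. 191. 191. 188. 107.  84.  61.]
sleeve -y edge -5.409510707242742 center at .63 -0.02053256409866755 -0.019172000000000005 30 0.00036600508775211734
```

>>> carry_out([
  [[0,0,-0.008,0],[0,0,-0.016,0],[0.005,-0.0005,-0.016,0],[0.01,-0.001,-0.016,0],[0.01,-0.001,-0.016,0]],
])

```text
time_s: 17.03
tcp_pos: [0.4479, -0.0025, 0.0149]
eef_rot: [0.523, -0.477, 0.522, 0.476]
ft_force: [-0.1, -0.1, -1.4]
gripper_width: 0.019
```

>>> carry_out([
  [[0.004,-0.0004,0,0],[0.008,-0.0007,0,0],[0.012,-0.0011,0,0],[0.016,-0.0015,0,0],[0.02,-0.0018,0,0]],
])

```text
time_s: 17.45
tcp_pos: [0.4669, -0.0042, 0.0149]
eef_rot: [0.523, -0.477, 0.522, 0.476]
ft_force: [-0.1, 0.3, -1.2]
gripper_width: 0.0195
```

```bash
python3 look.py k scene
python3 - <<'E'
import cv2
s=cv2.imread('pics/k_scene.png')
cv2.imwrite('pics/ks.png',cv2.resize(s[160:270,240:370],None,fx=5,fy=5,interpolation=cv2.INTER_CUBIC))
E
```

```text
time_s 17.45
tcp_pos [ 0.4669 -0.0042  0.0149]
ft_force [-0.126   0.251  -1.1529]
torque [-0.0284  0.0175  0.0109]
gripper_width 0.0195
jaw deg 84.72088698269454 fingers [ 0.002 -0.    -1.   ]
```

View pics/ks.png

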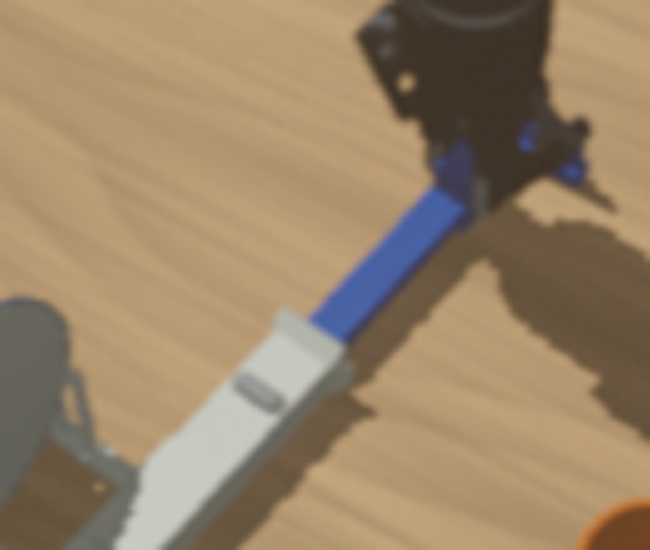

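>>> carry_out([
  [[0.002,-0.0002,0,0],[0.004,-0.0004,0,0],[0.006,-0.0006,0,0],[0.008,-0.0007,0,0],[0.01,-0.0009,0,0]],
])

```text
time_s: 17.92
tcp_pos: [0.4764, -0.0051, 0.0148]
eef_rot: [0.523, -0.477, 0.522, 0.476]
ft_force: [-0.8, -0.3, -1.4]
gripper_width: 0.0191
```

>>> carry_out([
  [[0.002,-0.0002,0,0],[0.004,-0.0004,0,0],[0.006,-0.0006,0,0],[0.008,-0.0007,0,0],[0.01,-0.0009,0,0]],
])

```text
time_s: 18.33
tcp_pos: [0.4864, -0.006, 0.0148]
eef_rot: [0.523, -0.477, 0.522, 0.476]
ft_force: [1.0, -0.6, -2.0]
gripper_width: 0.0191
```

>>> carry_out([
  [[0.002,-0.0002,0,0],[0.004,-0.0004,0,0],[0.006,-0.0006,0,0],[0.008,-0.0007,0,0],[0.01,-0.0009,0,0]],
])

```text
time_s: 18.75
tcp_pos: [0.4965, -0.0069, 0.0148]
eef_rot: [0.523, -0.477, 0.522, 0.476]
ft_force: [-0.3, 0.8, -0.7]
gripper_width: 0.0195
```

>>> carry_out([
  [[0.002,-0.0002,0,0],[0.004,-0.0004,0,0],[0.006,-0.0006,0,0],[0.008,-0.0007,0,0],[0.01,-0.0009,0,0]],
])

```text
time_s: 19.17
tcp_pos: [0.5065, -0.0078, 0.0148]
eef_rot: [0.523, -0.477, 0.522, 0.476]
ft_force: [-0.4, 0.1, -1.4]
gripper_width: 0.019
```

>>> carry_out([
  [[0.001,-0.0001,0,0],[0.002,-0.0002,0,0],[0.003,-0.0003,0,0],[0.004,-0.0004,0,0],[0.005,-0.0005,0,0]],
])

```text
time_s: 19.58
tcp_pos: [0.5107, -0.0082, 0.0146]
eef_rot: [0.523, -0.477, 0.522, 0.476]
ft_force: [-2.2, 0.6, -2.4]
gripper_width: 0.0191
```

>>> carry_out([
  [[0.001,-0.0001,0,0],[0.002,-0.0002,0,0],[0.003,-0.0003,0,0],[0.004,-0.0004,0,0],[0.005,-0.0005,0,0]],
])

```text
time_s: 20.0
tcp_pos: [0.5156, -0.0088, 0.0144]
eef_rot: [0.522, -0.476, 0.523, 0.476]
ft_force: [-2.1, 0.9, -3.9]
gripper_width: 0.0192
```

>>> carry_out([
  [[0.001,-0.0001,0,0],[0.002,-0.0002,0,0],[0.003,-0.0003,0,0],[0.004,-0.0004,0,0],[0.005,-0.0005,0,0]],
])

```text
time_s: 20.42
tcp_pos: [0.5208, -0.0093, 0.0146]
eef_rot: [0.523, -0.477, 0.522, 0.476]
ft_force: [-3.4, 0.9, -6.0]
gripper_width: 0.0192
```

>>> carry_out([
  [[0.0007,-0.0001,0,0],[0.0014,-0.0001,0,0],[0.002,-0.0002,0,0],[0.002,-0.0002,0,0]],
])

```text
time_s: 20.75
tcp_pos: [0.523, -0.0095, 0.0146]
eef_rot: [0.523, -0.477, 0.522, 0.476]
ft_force: [-2.3, -0.4, -6.6]
gripper_width: 0.0195
```

>>> carry_out([
  [[0.0007,-0.0001,-0.0002,0],[0.0014,-0.0001,-0.0004,0],[0.002,-0.0002,-0.0004,0],[0.002,-0.0002,-0.0004,0]],
])

```text
time_s: 21.08
tcp_pos: [0.5255, -0.0097, 0.0144]
eef_rot: [0.523, -0.477, 0.522, 0.476]
ft_force: [-2.5, 0.6, -6.7]
gripper_width: 0.0193
```

>>> carry_out([
  [[0.0007,-0.0001,0,0],[0.0014,-0.0001,0,0],[0.002,-0.0002,0,0],[0.002,-0.0002,0,0]],
])

```text
time_s: 21.42
tcp_pos: [0.5273, -0.0099, 0.0144]
eef_rot: [0.523, -0.477, 0.522, 0.476]
ft_force: [-3.6, 0.5, -6.2]
gripper_width: 0.0197
```

Steady. Continue in 2 mm steps, checking each.

>>> carry_out([
  [[0.0007,-0.0001,0,0],[0.0014,-0.0001,0,0],[0.002,-0.0002,0,0],[0.002,-0.0002,0,0]],
])

```text
time_s: 21.75
tcp_pos: [0.5293, -0.0101, 0.0143]
eef_rot: [0.523, -0.477, 0.522, 0.476]
ft_force: [-3.1, 0.1, -6.5]
gripper_width: 0.0196
```

>>> carry_out([
  [[0.0007,-0.0001,0,0],[0.0014,-0.0001,0,0],[0.002,-0.0002,0,0],[0.002,-0.0002,0,0]],
])

```text
time_s: 22.08
tcp_pos: [0.5312, -0.0103, 0.0143]
eef_rot: [0.523, -0.477, 0.522, 0.476]
ft_force: [-4.6, 1.6, -6.3]
gripper_width: 0.0196
```

>>> carry_out([
  [[0.0005,0,0,0],[0.001,-0.0001,0,0],[0.001,-0.0001,0,0]],
])

```text
time_s: 22.33
tcp_pos: [0.5321, -0.0104, 0.0143]
eef_rot: [0.523, -0.477, 0.522, 0.476]
ft_force: [-5.4, 0.2, -5.4]
gripper_width: 0.0192
```

>>> carry_out([
  [[0.0005,0,0,0],[0.001,-0.0001,0,0],[0.001,-0.0001,0,0]],
])

```text
time_s: 22.58
tcp_pos: [0.533, -0.0105, 0.0143]
eef_rot: [0.523, -0.477, 0.522, 0.476]
ft_force: [-5.7, 0.3, -5.7]
gripper_width: 0.0192
```

>>> carry_out([
  [[0.0005,0,0,0],[0.001,-0.0001,0,0],[0.001,-0.0001,0,0]],
])

```text
time_s: 22.83
tcp_pos: [0.5339, -0.0106, 0.0143]
eef_rot: [0.523, -0.477, 0.522, 0.476]
ft_force: [-4.8, 0.3, -5.8]
gripper_width: 0.0191
```

>>> carry_out([
  [[0.0007,-0.0001,0,0],[0.0015,-0.0001,0,0],[0.0015,-0.0001,0,0]],
])

```text
time_s: 23.08
tcp_pos: [0.5354, -0.0107, 0.0143]
eef_rot: [0.523, -0.477, 0.522, 0.476]
ft_force: [-5.0, 0.8, -5.8]
gripper_width: 0.0191
```

>>> carry_out([
  [[0.0007,-0.0001,0,0],[0.0015,-0.0001,0,0],[0.0015,-0.0001,0,0]],
])

```text
time_s: 23.33
tcp_pos: [0.5369, -0.0108, 0.0143]
eef_rot: [0.523, -0.477, 0.522, 0.476]
ft_force: [-5.1, 0.5, -6.1]
gripper_width: 0.0193
```

>>> carry_out([
  [[0.0007,-0.0001,0,0],[0.0015,-0.0001,0,0],[0.0015,-0.0001,0,0]],
])

```text
time_s: 23.58
tcp_pos: [0.5385, -0.0109, 0.0143]
eef_rot: [0.523, -0.477, 0.522, 0.476]
ft_force: [-5.6, 0.6, -5.6]
gripper_width: 0.0191
```

>>> carry_out([
  [[0.0007,-0.0001,0,0],[0.0015,-0.0001,0,0],[0.0015,-0.0001,0,0]],
])

```text
time_s: 23.83
tcp_pos: [0.5399, -0.011, 0.0142]
eef_rot: [0.523, -0.477, 0.522, 0.476]
ft_force: [-5.3, -0.1, -6.8]
gripper_width: 0.019
```

>>> carry_out([
  [[0.0007,-0.0001,0,0],[0.0015,-0.0002,0,0],[0.0015,-0.0002,0,0]],
])

```text
time_s: 24.08
tcp_pos: [0.5414, -0.0112, 0.0143]
eef_rot: [0.523, -0.477, 0.522, 0.476]
ft_force: [-5.6, 0.6, -6.1]
gripper_width: 0.0196
```

>>> carry_out([
  [[0.0007,-0.0001,0,0],[0.0015,-0.0002,0,0],[0.0015,-0.0002,0,0]],
])

```text
time_s: 24.33
tcp_pos: [0.543, -0.0113, 0.0142]
eef_rot: [0.523, -0.477, 0.522, 0.476]
ft_force: [-5.9, 0.6, -6.4]
gripper_width: 0.0194
```

>>> carry_out([
  [[0.0007,-0.0001,0,0],[0.0015,-0.0002,0,0],[0.0015,-0.0002,0,0]],
])

```text
time_s: 24.58
tcp_pos: [0.5444, -0.0115, 0.0142]
eef_rot: [0.523, -0.477, 0.522, 0.476]
ft_force: [-4.8, 1.3, -6.7]
gripper_width: 0.0194
```

>>> carry_out([
  [[0.0007,-0.0001,0,0],[0.0015,-0.0001,0,0],[0.0015,-0.0001,0,0]],
])

```text
time_s: 24.83
tcp_pos: [0.5459, -0.0117, 0.0142]
eef_rot: [0.523, -0.477, 0.522, 0.476]
ft_force: [-4.5, 0.2, -6.1]
gripper_width: 0.0194
```

>>> carry_out([
  [[0.0007,-0.0001,0,0],[0.0015,-0.0001,0,0],[0.0015,-0.0001,0,0]],
])

```text
time_s: 25.08
tcp_pos: [0.5472, -0.0118, 0.0142]
eef_rot: [0.523, -0.477, 0.523, 0.476]
ft_force: [-5.4, 0.7, -5.7]
gripper_width: 0.0193
```

>>> carry_out([
  [[0.0007,-0.0001,0,0],[0.0015,-0.0002,0,0],[0.0015,-0.0002,0,0]],
])

```text
time_s: 25.33
tcp_pos: [0.5475, -0.0118, 0.014]
eef_rot: [0.522, -0.476, 0.523, 0.477]
ft_force: [-10.2, 1.0, -3.1]
gripper_width: 0.0191
```

>>> carry_out([
  [[0.0005,0,0,0],[0.0005,0,0,0],[0.0005,0,0,0]],
])

```text
time_s: 25.58
tcp_pos: [0.5475, -0.0118, 0.014]
eef_rot: [0.522, -0.476, 0.523, 0.477]
ft_force: [-10.9, 0.1, -2.2]
gripper_width: 0.0193
```

>>> carry_out([
  [[0.0007,-0.0001,0,0],[0.0007,-0.0001,0,0],[0.0007,-0.0001,0,0]],
])

```text
time_s: 25.83
tcp_pos: [0.5477, -0.0119, 0.0139]
eef_rot: [0.522, -0.476, 0.523, 0.477]
ft_force: [-12.2, 1.0, -0.8]
gripper_width: 0.0192
```

>>> carry_out([
  [[0,0,0,0],[0,0,0,0],[0,0,0,0],[0,0,0,0],[0,0,0,0]],
], fingers=0.6)

```text
time_s: 26.25
tcp_pos: [0.5521, -0.0122, 0.0153]
eef_rot: [0.524, -0.478, 0.521, 0.475]
ft_force: [0.1, -0.8, -0.4]
gripper_width: 0.051
```

```bash
python3 st.py; python3 look.py l wrist
```

```text
26.25 [ 0.5521 -0.0122  0.0153] [-0.022  0.404 -0.455  0.708 -0.     0.07 ] jaw 84.71 fing [ 4.3e-03 -4.0e-04 -1.0e+00] jawz 0.0
time_s 26.25
tcp_pos [ 0.5521 -0.0122  0.0153]
ft_force [ 0.0753 -0.7968 -0.4148]
torque [-0.0276  0.011   0.046 ]
gripper_width 0.051
jaw deg 84.71474929380985 fingers [ 0.004 -0.    -1.   ]
```

View pics/l_wrist.png

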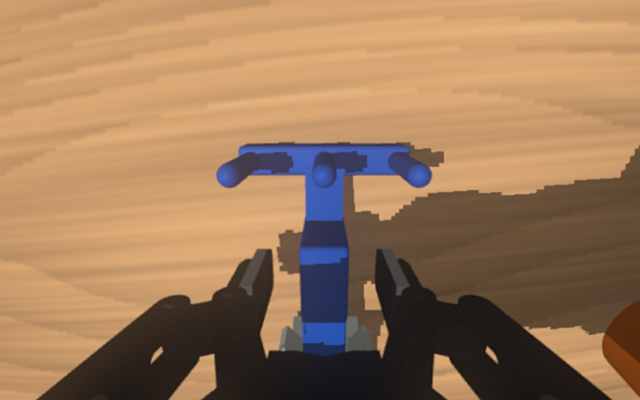

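>>> carry_out([
  [[0,0,0.01,0],[0,0,0.03,0],[0,0,0.06,0],[0,0,0.1,0],[0,0,0.14,0]],
])

```text
time_s: 26.72
tcp_pos: [0.5496, -0.0121, 0.156]
eef_rot: [0.522, -0.477, 0.523, 0.476]
ft_force: [0.7, -0.6, 0.7]
gripper_width: 0.0512
```

>>> carry_out([
  [[-0.02,-0.02,0.02,0],[-0.04,-0.045,0.03,0],[-0.06,-0.08,0.04,0],[-0.08,-0.115,0.05,0],[-0.09,-0.15,0.05,0]],
])

```text
time_s: 27.13
tcp_pos: [0.4595, -0.1633, 0.2075]
eef_rot: [0.523, -0.478, 0.521, 0.475]
ft_force: [1.1, 0.5, 0.0]
gripper_width: 0.0516
```

>>> carry_out([
  [[0,-0.03,0,0],[0,-0.06,0,0],[0,-0.09,0,0],[0,-0.09,0,0],[0,-0.09,0,0]],
])

```text
time_s: 27.55
tcp_pos: [0.4603, -0.2533, 0.205]
eef_rot: [0.524, -0.476, 0.523, 0.475]
ft_force: [-1.1, -0.4, -0.6]
gripper_width: 0.0514
```

```bash
python3 st.py; python3 look.py m top scene
python3 - <<'E'
from h import *
t=cv2.imread('pics/m_top.png'); s=cv2.imread('pics/m_scene.png')
cv2.imwrite('pics/mt.png',cv2.resize(t[100:260,250:410],None,fx=3.5,fy=3.5,interpolation=cv2.INTER_CUBIC))
cv2.imwrite('pics/ms.png',cv2.resize(s[130:330,200:430],None,fx=3,fy=3,interpolation=cv2.INTER_CUBIC))
E
```

```text
27.55 [ 0.4603 -0.2533  0.205 ] [-5.04e-01  1.85e-01 -2.75e-01  1.11e+00  1.00e-03 -4.09e-01] jaw 84.56 fing [ 2.1e-03 -3.0e-04 -1.0e+00] jawz -0.0001
time_s 27.55
tcp_pos [ 0.4603 -0.2533  0.205 ]
ft_force [-1.1193 -0.3535 -0.5503]
torque [ 0.0373  0.0142 -0.0276]
gripper_width 0.0514
jaw deg 84.55886294474067 fingers [ 0.002 -0.    -1.   ]
```

View pics/mt.png

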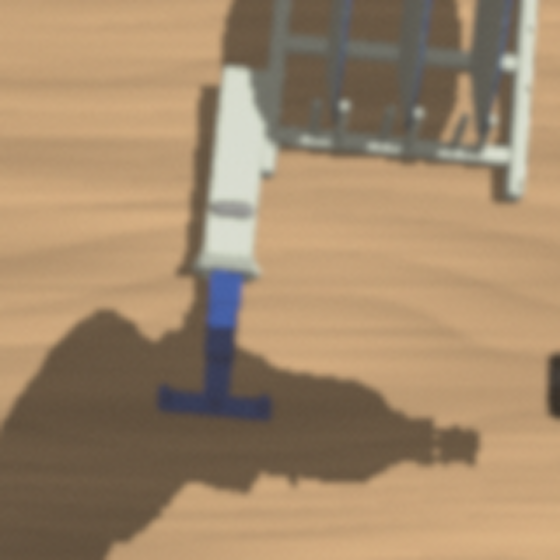

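View pics/ms.png

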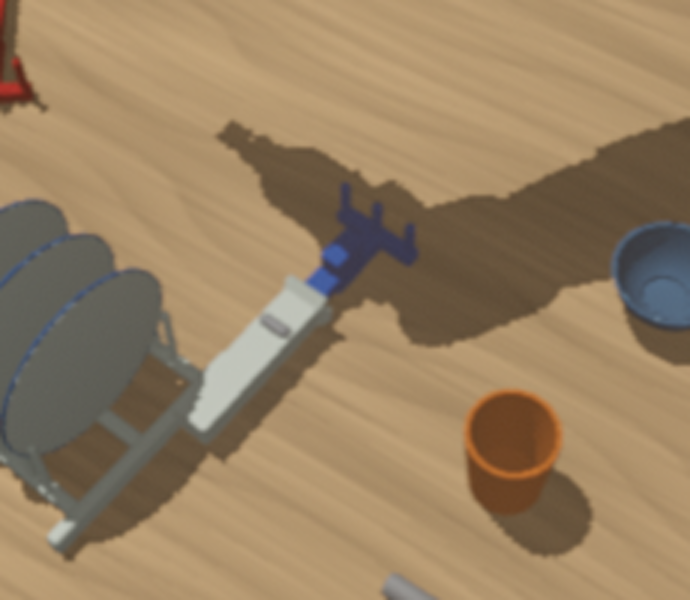

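```bash
python3 -c "
from h import *
i=vision.camera_info('top')
c=lambda x,y:(250+x/3.5-.36,100+y/3.5-.36)
print(plane(i,[c(215,407)],.03),'expect', .5463-.047*.9957)
print(bot.hand_in())"
```

```text
[[ 0.49639596 -0.0089363   0.03      ]] expect 0.4995021
the job is handed in; nothing more can be done
None
```

The blue arm is in the sleeve, resting on the rubber stop, and I handed the job in at about 28 s. The gripper was open and clear of everything.

- **Detour:** on the first carry the last joint hit its limit. I set the arm down and took out the small tool tilt the limit had caused. I then gripped the block again with the gripper turned half round.
- **Insertion:** drag was steady at about 5 N once past the spring leaf. It then rose sharply to 12 N while the tool nearly stopped. That puts about 7 N on the stop, under the 15 N limit, with the tip about 76 mm behind the mouth.
- **Last checks:** the overhead and scene pictures show the arm straight in the sleeve. The bowl and cup look untouched; only the end of the spoon was in the last close-ups, so I did not fully check it.
- **Disagreement:** a rough overhead reading put the crosspiece about 3 mm farther out than the tool position implied. I put this down to pixel and calibration error, not to the arm springing back. I did not check it with a second measurement.

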